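# Set the guide collar of the seal-label dispenser

## Robot

A 6-joint arm with a two-finger parallel gripper is mounted at the origin on a cart in front of the work surface, level with it; the furniture and walls round the work are solid. World frame = base frame: x ahead of the robot, y to its left, z up, the work surface at z = 0. Lengths are in m, angles in rad, forces in N, time in s.
With the tool pointing down it reaches from about 0.35 to 0.975 m from the base axis. Payload 4.9 kg.
Tool frame: the origin (TCP) lies midway between the tips of the shut fingers; the grasp point (between the pads) lies 19 mm behind it; z points along the fingers, y is the line along which they close (so a half turn about z gives the same grasp; the last joint's range is limited). The gripper opens to 85 mm and grips with 20 to 120 N. Pads are 22 mm wide; open, the fingers measure 114 mm over their backs; the gripper's body (76 mm by 85 mm) begins 54 mm behind the grasp point. The pads swing forward as they close: fully open they stand 13 mm farther back than shut.
Start: joints at [-1.222, 0.053, 1.613, -0, 1.476, -0.119], TCP at [0.282, -0.558, 0.231] pointing down, gripper open.
Joint ranges: [-3.01, 3.01], [-1.01, 2.22], [0.06, 2.58], [-1.02, 4.17], [0.09, 2.62], [-3.14, 3.14]. Speed limits (rad/s): [2.57, 2.57, 3.14, 3.14, 3.14, 3.14].

## Interface

Orientations are given as a rotation vector (axis times angle).
In Python, from station import telemetry, optics, ctrl gives the robot as it stands.
- The arm moves only by the shell command python3 -m pendant 'ROWS' [FORCE]. ROWS is JSON, one flat list of numbers, 7 for each row, row after row: the turn, a rotation vector about the tool's x, y, z as a fraction of full scale, then the shift along the tool's x, y, z as a fraction of full scale, then the opening, from 0 (shut) to 1 (fully open). In form: [ax, ay, az, tx, ty, tz, fingers, ax, ay, az, tx, ty, tz, fingers, ...]. A call has 1 to 12 rows; each row is the pose to reach, as a shift and turn from the pose commanded when the call began, along the tool's axes at that moment; what a row does not reach only later rows make up. Full scale, the value 1, is 300 mm for a shift and 30 degrees for a turn. A row lasts 1/8 s, in which the tool goes at most 62.5 mm and 10.7 degrees, less where a joint would pass 70% of its speed; a pose out of reach is approached as far as the arm can. A call with a number of a shift or a turn outside -1 to 1 is refused whole. A call with a gripper value outside its range is refused whole. The fingers move at their own pace and stop on an object; FORCE is the grip in N (left out, the last holds). Time passes only in rows, so rows that repeat a pose let the fingers close. It gives the time, the measured TCP pose, the force, the opening and the grip force at its end, in the units of the state.
- telemetry.get_obs(): the state, without advancing time (a new reading comes with each control period).
- optics.get_image(name): name is "side" or "top"; returns a dict with "image" (420x560x3 uint8, red, green, blue), "depth" (420x560 float32, m along the optical axis (not along the pixel's ray), 0 where there is no reading), "fx", "fy", "cx", "cy" (pixels), "dist_coeffs" ([k1, k2, p1, p2, k3] as OpenCV has them; the pictures are not rectified), "rvec" (rotation vector, rad) and "tvec" (3), from world to camera coordinates, as OpenCV has them. Camera axes: x right, y down, z forward; pixel columns grow to the right and rows downward; lengths in m; the calibration is good to about 2 mm. A picture is of the moment at which its call begins.
- ctrl.finish_job(): hands the job in; it is judged then, once.
The state is a dict: "t": time; "q": joint angles; "dq": joint speeds; "effort": joint torques, N m; "tool_pos": TCP position; "tool_rot": TCP orientation; "contact_force": force on the tool from outside, world axes, zero at the start; "wrist_torque": the same for the moment, N m; "opening": finger opening in m; "grip_force": force on a finger pad.
Only numpy, scipy, OpenCV 4.12 (cv2) and the standard library are available. Lean on these libraries where they do the work, as an engineer would, in place of code of your own. Each camera call takes 0.05 s, during which the arm holds its last target. There are 200 camera calls.

## Task

A new roll of round seals is on the label dispenser's shaft but still runs loose. Undo the thumb screw on the guide collar, slide the collar along the shaft so that it takes the roll with it up against the sprung brake cheek and loads the spring gently, with about 6 newtons, and do the screw up tight again while you keep that push on, so that the collar stays there by itself. Never press hard enough to bottom the spring or crush the roll, do not drag the collar while its screw is tight, and leave the tins and the jar beside the dispenser alone.

Things in the scene. Friction and masses are not known exactly. Their poses are not given: they have to be found in the camera images.
- dispenser: Label dispenser, screwed down: grey base 150 x 250 mm, upright bracket at its +y end, low peel plate (under 50 mm) on its -x side, 16 mm shaft along y held by the bracket only. Origin: on the worktop under the base's middle, z up, +y along the shaft to the bracket. Along the shaft from its free end: guide collar, seal roll, sprung brake cheek, bracket. All is lower than 135 mm.
- shaft_root (a point): Point on the shaft's axis in the bracket's inner face (dispenser x 0, y +120, z 75 mm); the shaft runs 246 mm to -y. The brake cheek, a 56 mm felt-faced disc, sits on a hub clamped anywhere near: its unloaded face is 54 to 86 mm to -y of this point, not measured. Its spring gives 1.8 N per mm from zero and bottoms after 7 mm.
- guide_collar: Collar that slides on the shaft and cannot turn: black disc 56 mm across, 5 mm thick, with a 28 mm hub behind it, 63 mm long in all. Origin: on the shaft's axis in the disc's front face, which meets the roll; the hub runs to -y; axes as the dispenser's. Loose, it slides with 1.2 N of friction; tight, it holds over 40 N. It goes 29 to 73 mm to +y before the roll meets the cheek.
- seal_roll: Roll of round teal seals on cream backing paper, 76 mm across and 50 mm wide, threaded on the shaft between collar and cheek. Origin: its centre, on the shaft's axis; its faces are 25 mm to either side along the dispenser's y. It slides on the shaft with about 0.7 N of friction and stands at first some way off both the collar and the cheek.
- screw_wing (a point): Centre of the thumb screw's orange wing, upright on the collar's hub, 48 mm to -y of the collar's origin, 43 mm above the shaft's axis (118 mm above the worktop). Wing 10 mm thick, 28 wide, 28 tall; x axis square to its flat faces, y along its width, z the screw's upright axis. Free room: 43 mm from the screw's axis to the disc, 15 mm from the wing's lower edge down to the hub.
- thumb_screw (a joint): Turn of the screw in rad; + is anticlockwise from above (loosening). At 0 it is tight and the wing's flats face along the dispenser's x. Starts at -0.10 to 0.05. It lets go of the shaft at 0.7: above that the collar is free; below 0.2 it counts as tight. Stops at -0.15 and 1.9. It drags with 0.1 N m, somewhat more as it bites, and stays where it is left.
- pink_tin: Flat pink tin 60 x 90 x 22 mm lying beyond the bracket; a bystander. Origin: centre of its underside.
- red_tin: Flat red tin 60 x 90 x 22 mm lying off the free end of the shaft; a bystander. Origin: centre of its underside.
- white_jar: Jar of sweets with a white lid, 64 mm across and 100 mm tall, standing behind the free end of the shaft; a bystander. Origin: centre of its underside.

How it is judged:
On the way, in this order (a step that is already met when the one before it is completed fails the run):
1. the thumb screw is undone (past 0.8 rad) with the collar still within 8 mm of where it stood (value of joint thumb_screw above 0.8 rad and distance of guide_collar from where it was at the start of the episode below 0.008 m), for 0.1 s.
2. with the screw loose, the collar presses the roll against the sprung cheek with 3.5 to 9.5 N (value of joint thumb_screw above 0.7 rad and contact force between guide_collar and seal_roll between 3.5 and 9.5 N), for 0.2 s.
At the end, for the whole second after the job is handed in: The thumb screw is tight (below 0.2 rad), and the collar, released and at rest, holds the roll against the sprung cheek with 3.5 to 9.5 N (value of joint thumb_screw below 0.2 rad and contact force between guide_collar and seal_roll between 3.5 and 9.5 N and linear speed of guide_collar below 0.003 m/s); the robot touches nothing.
It fails at once if the roll is pressed with more than 13 N (spring bottomed, roll crushed) (contact force between guide_collar and seal_roll above 13 N).
It fails at once if a tin or the jar is pushed more than 20 mm or tipped (distance of any of pink_tin, red_tin, white_jar from where it was at the start of the episode above 0.02 m or angle between white_jar's own z axis and vertical above 0.3 rad).
It also fails if it takes over 51 s, if anything falls off the work surface, if the arm or the gripper's body presses on something with over 40 N, if the wrist force passes 120 N, or if a joint passes its speed limit or range.

## Working session

There is one attempt and no reset: what is moved stays moved. The work goes in short steps, Python scripts to look and compute and a shell command to move; the robot and the scene stay as the last step left them, time stands still between calls to the robot, and variables do not carry over. Pictures are saved under pics/ and viewed, at most 10 in all, crops included, and the job is handed in when it is done.

```bash
mkdir -p pics; cat > h.py <<'E'
import numpy as np, cv2
from station import telemetry, optics, ctrl
def grab(n,save=None):
    d=optics.get_image(n)
    if save: cv2.imwrite('pics/'+save,d['image'][:,:,::-1])
    d['K']=np.array([[d['fx'],0,d['cx']],[0,d['fy'],d['cy']],[0,0,1.]]);d['D']=np.array(d['dist_coeffs'],float)
    d['R']=cv2.Rodrigues(np.array(d['rvec'],float))[0];d['t']=np.array(d['tvec'],float).ravel()
    return d
def ray(d,uv):
    p=cv2.undistortPoints(np.array(uv,float).reshape(-1,1,2),d['K'],d['D']).reshape(-1,2)
    v=np.c_[p,np.ones(len(p))]@d['R']; return -d['R'].T@d['t'],v
def onz(d,uv,z):
    c,v=ray(d,uv); return c+v*((z-c[2])/v[:,2])[:,None]
def cloud(d):
    h,w=d['depth'].shape; u,v=np.meshgrid(np.arange(w),np.arange(h))
    p=cv2.undistortPoints(np.stack([u,v],-1).reshape(-1,1,2).astype(float),d['K'],d['D']).reshape(-1,2)
    z=d['depth'].reshape(-1,1); P=np.c_[p,np.ones(len(p))]*z
    W=(P-d['t'])@d['R']; W[z[:,0]==0]=np.nan; return W.reshape(h,w,3)
E
python3 - <<'E'
from h import *
a=grab('side','side1.png');b=grab('top','top1.png')
for d in(a,b): print(-d['R'].T@d['t'],d['R'][2],d['fx'])
o=telemetry.get_obs();print(o)
E
```

```text
[ 0.48152974 -0.92097159  0.58899793] [ 0.08412463  0.88203979 -0.4636042 ] 534.2348328474247
[0.47550277 0.0499785  0.99109126] [ 6.56687299e-02 -4.76367633e-05 -9.97841478e-01] 434.4764870589346
{'t': 0.1, 'q': array([-1.22199014e+00,  5.32844448e-02,  1.61419847e+00,  2.01577808e-05,
        1.47601613e+00, -1.18989757e-01]), 'dq': array([ 1.46227672e-03, -4.52662098e-05, -2.15127560e-03, -1.48787112e-05,
       -7.17548790e-04, -1.27902149e-03]), 'effort': array([ 2.74022013e-04, -3.94905102e+01, -3.71363139e+01, -1.26931045e-04,
        3.90175977e-03,  2.79731118e-06]), 'tool_pos': array([ 0.28163478, -0.55729323,  0.23016498]), 'tool_rot': array([-3.05420438e+00, -7.27687988e-01,  3.11844154e-04]), 'contact_force': array([-0.52348232,  0.42262792,  0.92595795]), 'wrist_torque': array([0.05530974, 0.01026507, 0.00425016]), 'grip_force': 0.0, 'opening': 0.08524945428206712}
```

View pics/side1.png

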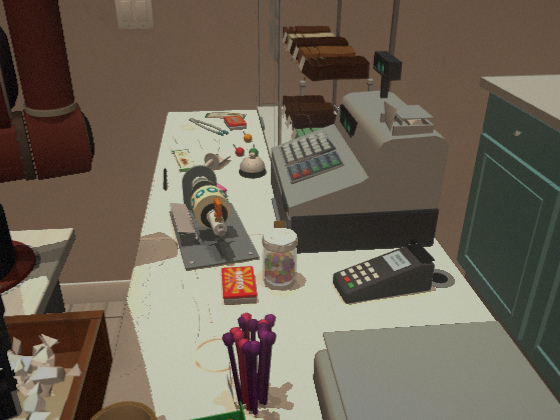

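View pics/top1.png

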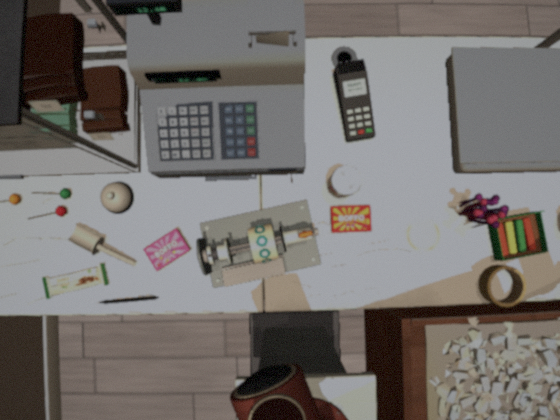

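The side view shows the dispenser at about (212,225), with the orange wing at (218,205), the red tin at (239,284) and the jar at (280,258). In the top view the shaft runs from the bracket at (203,255) to the wing at (307,233). The red tin is at (351,218), the jar at (345,181) and the pink tin at (167,249).

```bash
python3 - <<'E'
from h import *
a=grab('side');b=grab('top')
def orange(d,box):
    h=cv2.cvtColor(d['image'],cv2.COLOR_RGB2HSV); m=cv2.inRange(h,(5,150,90),(18,255,255))
    k=np.zeros_like(m);x0,y0,x1,y1=box;k[y0:y1,x0:x1]=1;m=m*k
    n,l,s,c=cv2.connectedComponentsWithStats(m);i=1+np.argmax(s[1:,4]);return l==i,s[i],c[i]
mb,s,c=orange(b,(285,215,328,255));print('top',s,c,onz(b,[c],.125))
ma,s2,c2=orange(a,(195,180,245,245));print('side',s2,c2)
Wb=cloud(b);Wa=cloud(a)
for W,m in((Wb,mb),(Wa,ma)):
    P=W[m];print(np.nanpercentile(P,[5,50,95],axis=0).round(4))
# triangulate
p,v=ray(a,[c2]);q,w=ray(b,[c]);A=np.c_[v[0],-w[0]];s=np.linalg.lstsq(A,q-p,rcond=None)[0];print('tri',p+v[0]*s[0],q+w[0]*s[1])
# base top face corners: grey points
P=Wb[190:300,190:330].reshape(-1,3);z=P[:,2]
print(np.histogram(z[~np.isnan(z)],bins=np.arange(-.01,.16,.005)))
Q=P[(z>.004)&(z<.03)].astype(np.float32);r=cv2.minAreaRect(Q[:,:2].copy());print('rect',r)
# shaft-assembly
S=P[z>.05];print(S.shape,S[:,:2].mean(0));
vx=cv2.fitLine(S[:,:2].astype(np.float32).copy(),cv2.DIST_HUBER,0,.01,.01).ravel();print('line',vx,np.degrees(np.arctan2(vx[1],vx[0])))
big=cv2.resize(b['image'][190:300,185:385],None,fx=4,fy=4,interpolation=cv2.INTER_CUBIC);cv2.imwrite('pics/topc.png',big[:,:,::-1])
E
```

```text
top [300 232  12   5  43] [304.88372093 233.76744186] [[ 0.47526956 -0.00138968  0.125     ]]
side [214 198   8  21 130] [217.43076923 207.65384615]
[[ 0.471  -0.011   0.1286]
 [ 0.475  -0.0011  0.1323]
 [ 0.4787  0.0085  0.1341]]
[[ 0.4687 -0.0166  0.099 ]
 [ 0.4746 -0.0115  0.1191]
 [ 0.4809  0.0057  0.132 ]]
tri [ 0.47461169 -0.00198953  0.11496591] [ 0.47526686 -0.00198483  0.11496545]
(array([  18, 2909, 4649, 3291,  875,   10,   46,   80,   20,  374,  581,
         94,    9,   12,   17,   17,   25,  134,  380,  403,  219,  160,
        195,  256,  389,   64,    0,   18,   53,    1,    0,    0,    0]), array([-0.01 , -0.005,  0.   ,  0.005,  0.01 ,  0.015,  0.02 ,  0.025,
        0.03 ,  0.035,  0.04 ,  0.045,  0.05 ,  0.055,  0.06 ,  0.065,
        0.07 ,  0.075,  0.08 ,  0.085,  0.09 ,  0.095,  0.1  ,  0.105,
        0.11 ,  0.115,  0.12 ,  0.125,  0.13 ,  0.135,  0.14 ,  0.145,
        0.15 ,  0.155]))
rect ((0.4544529318809509, 0.09497961401939392), (0.3155738413333893, 0.2470049113035202), 88.32723236083984)
(2352, 3) [0.45539382 0.10475226]
line [ 0.18812814 -0.9821445   0.45539382  0.10475226] -79.15643
```

View pics/topc.png

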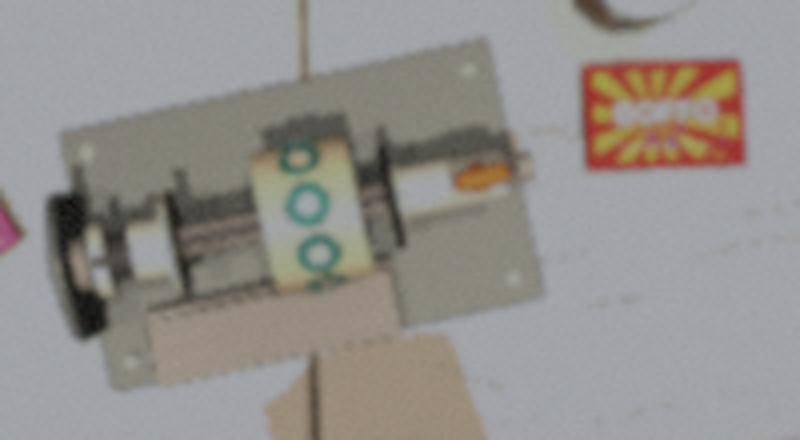

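The crop shows the base corners at about (62,132), (488,40), (543,297) and (112,390). The collar disc is near x=392, the roll spans about x=262 to 362, the cheek is near x=180, and the wing is at (482,178).

```bash
cat >> h.py <<'E'
def go(tp,psi):
    """psi: world yaw of tool y (mod pi). prints local shift mm and az deg for tool pointing down"""
    o=telemetry.get_obs();R=cv2.Rodrigues(np.array(o['tool_rot']))[0]
    y=R[:,1];cur=np.arctan2(y[1],y[0]);d=(psi-cur+np.pi/2)%np.pi-np.pi/2
    Rt=cv2.Rodrigues(np.array([0,0,psi if abs((psi-cur+np.pi)%(2*np.pi)-np.pi)<1.6 else psi+np.pi]))[0]@np.array([[0,1,0],[1,0,0],[0,0,-1.]])
    rv=cv2.Rodrigues(R.T@Rt)[0].ravel()
    print('cur tcp',o['tool_pos'].round(4),'yaw y',np.degrees(cur).round(2),'turn deg',np.degrees(rv).round(2),'frac',(np.degrees(rv)/30).round(3),'shift mm',((np.array(tp)-o['tool_pos'])@R*1e3).round(1),'frac',((np.array(tp)-o['tool_pos'])@R/.3).round(4),'q',o['q'].round(2),'t',o['t'])
E
python3 - <<'E'
from h import *
b=grab('top')
c=np.array([(62,132),(488,40),(543,297),(112,390)])/4+[185,190]-.4
for z in(.004,.01):
    P=onz(b,c,z)[:,:2];l=[np.linalg.norm(P[i]-P[i-1]) for i in range(4)]
    d1=P[0]-P[1];d2=P[3]-P[2];d=d1+d2;print(z,P.mean(0),np.round(l,4),[np.degrees(np.arctan2(*e[::-1])) for e in(d1,d2)])
u=d/np.linalg.norm(d);ctr=P.mean(0);print('u',u)
for n,uv,z in(('collar face top',(378,125),.103),('roll R',(352,140),.110),('roll L',(254,155),.110),('cheek',(186,205),.103),('wing',(482,178),.132)):
    X=onz(b,[np.array(uv)/4+[185,190]],z)[0];w=X[:2]-ctr;print(n,X.round(4),'disp y',w@u,'x',w@[u[1],-u[0]])
go([.475,-.002,.2],np.arctan2(u[1],u[0])-np.pi/2)
E
```

```text
0.004 [0.4567796  0.09409065] [0.1488 0.2483 0.1489 0.2493] [np.float64(100.55455987896521), np.float64(100.53175516490046)]
0.01 [0.45689341 0.09382251] [0.1479 0.2468 0.148  0.2478] [np.float64(100.5545598789652), np.float64(100.53175516490046)]
u [-0.18297572  0.98311743]
collar face top [0.5023 0.0484 0.103 ] disp y -0.05301282829916046 x 0.03633001078043962
roll R [0.4949 0.0618 0.11  ] disp y -0.0384776128937636 x 0.03147824918935251
roll L [0.4887 0.1116 0.11  ] disp y 0.011667896887010797 x 0.03452770670689845
cheek [0.4643 0.1475 0.103 ] disp y 0.05138580398611249 x 0.017090299955507263
wing [ 0.4738 -0.0021  0.132 ] disp y -0.09743924239938055 x -0.0009464122468534814
cur tcp [ 0.2817 -0.5576  0.2307] yaw y -63.2 turn deg [-4.000e-02 -4.000e-02 -7.374e+01] frac [-1.000e-03 -1.000e-03 -2.458e+00] shift mm [ 423.  -408.7   31.1] frac [ 1.4101 -1.3623  0.1038] q [-1.22  0.05  1.61 -0.    1.48 -0.12] t 0.25
```

```bash
python3 -m pendant '[0,0,-1,0.7,-0.68,0,1,0,0,-1,0.7,-0.68,0,1,0,0,-1,0.7,-0.68,0,1,0,0,-1,0.7,-0.68,0,1,0,0,-1,0.7,-0.68,0,1,0,0,-1,0.7,-0.68,0,1]' && python3 - <<'E'
from h import *
go([.4747,-.002,.2],np.radians(10.5))
E
```

```text
t: 1.0
tool_pos: [0.3779, -0.2789, 0.2314]
tool_rot: [2.76, 1.5, 0.001]
contact_force: [-0.1, -0.6, 0.8]
opening: 0.0855
grip_force: 0.0
cur tcp [ 0.3779 -0.2789  0.2314] yaw y -32.96 turn deg [ 3.000e-02  1.000e-02 -4.346e+01] frac [ 1.000e-03  0.000e+00 -1.449e+00] shift mm [285.  -69.5  31.3] frac [ 0.95   -0.2316  0.1044] q [-0.79 -0.33  1.96  0.    1.51 -0.22] t 1.0
```

```bash
python3 -m pendant '[0,0,-1,0.95,-0.2316,0.1,1,0,0,-1,0.95,-0.2316,0.1,1,0,0,-1,0.95,-0.2316,0.1,1,0,0,-1,0.95,-0.2316,0.1,1,0,0,-1,0.95,-0.2316,0.1,1,0,0,-1,0.95,-0.2316,0.1,1,0,0,-1,0.95,-0.2316,0.1,1]' && python3 -m pendant '[0,0,-0.449,0,0,0,1,0,0,-0.449,0,0,0,1,0,0,-0.449,0,0,0,1]' && python3 - <<'E'
from h import *
a=grab('side');b=grab('top')
go([.4747,-.002,.101],np.radians(10.5))
A=cv2.resize(a['image'][150:250,160:290],None,fx=4.4,fy=4.4,interpolation=cv2.INTER_CUBIC)
B=cv2.resize(b['image'][190:300,240:370],None,fx=2,fy=2)
im=np.zeros((440,572+260,3),np.uint8)
cv2.imwrite('pics/c2.png',A[:,:,::-1])
E
```

```text
t: 1.88
tool_pos: [0.4753, -0.0055, 0.2012]
tool_rot: [2.283, 2.158, -0.001]
contact_force: [0.4, 0.1, 0.1]
opening: 0.0853
grip_force: 0.0
t: 2.25
tool_pos: [0.4752, -0.0062, 0.2016]
tool_rot: [2.017, 2.408, -0.0]
contact_force: [-0.3, 0.1, -0.3]
opening: 0.0857
grip_force: 0.0
cur tcp [ 0.4752 -0.0057  0.2014] yaw y 10.11 turn deg [ 0.01  0.02 -0.39] frac [ 0.     0.001 -0.013] shift mm [  3.8   0.2 100.4] frac [0.0125 0.0005 0.3348] q [-0.17 -0.3   1.98 -0.    1.46 -0.35] t 2.35
```

View pics/c2.png

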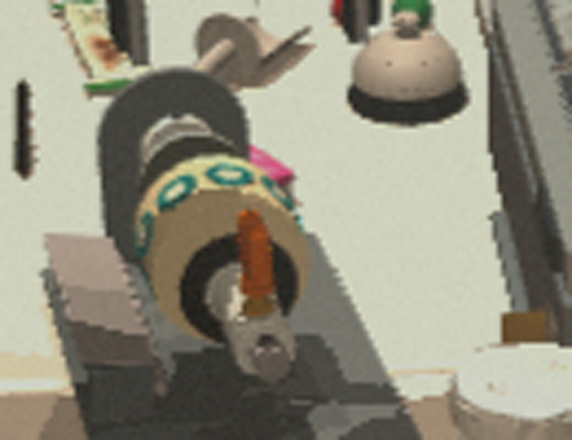

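The crop shows the orange wing upright at (257,255), on the hub just in front of the collar disc and roll. Nothing is in the way around it, so I descend.

```bash
python3 -m pendant '[0,0,-0.013,0.0133,0,0.15,0.45,0,0,-0.013,0.0133,0,0.25,0.45,0,0,-0.013,0.0133,0,0.335,0.45,0,0,-0.013,0.0133,0,0.335,0.45,0,0,-0.013,0.0133,0,0.335,0.45]' && python3 - <<'E'
from h import *
go([.4747,-.0017,.101],np.radians(10.5))
a=grab('side');b=grab('top')
A=cv2.resize(a['image'][130:240,160:290],None,fx=4,fy=4,interpolation=cv2.INTER_CUBIC)
cv2.imwrite('pics/c3.png',A[:,:,::-1])
E
```

```text
t: 2.98
tool_pos: [0.4752, -0.001, 0.102]
tool_rot: [2.005, 2.416, 0.001]
contact_force: [-0.1, 0.0, 0.6]
opening: 0.0386
grip_force: 0.0
cur tcp [ 0.4752 -0.001   0.102 ] yaw y 10.62 turn deg [0.09 0.03 0.12] frac [0.003 0.001 0.004] shift mm [-0.6 -0.6  1. ] frac [-0.0021 -0.0021  0.0033] q [-0.16 -0.2   2.07  0.    1.26 -0.34] t 2.975
```

View pics/c3.png

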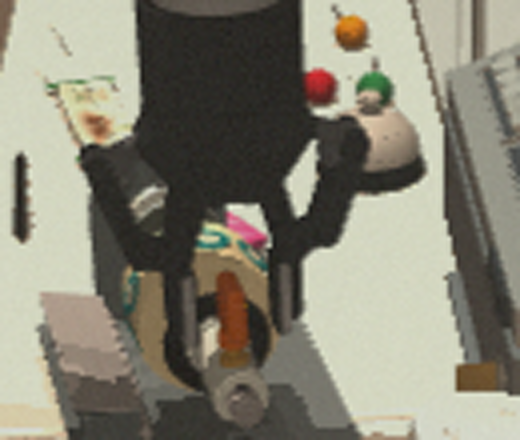

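The fingers, near x=187 and x=285, straddle the wing at x=233 and are centred on it. I close now.

```bash
python3 -m pendant '[0,0,0,0,0,0.003,0,0,0,0,0,0,0.003,0,0,0,0,0,0,0.003,0,0,0,0,0,0,0.003,0,0,0,0,0,0,0.003,0,0,0,0,0,0,0.003,0]' 40 && python3 -m pendant '[0,0,-0.33,0,0,0,0,0,0,-0.33,0,0,0,0,0,0,-0.33,0,0,0,0]'; python3 -c "
from h import *
go([.4747,-.0017,.101],np.radians(10.5));print(telemetry.get_obs()['wrist_torque'])"
```

```text
t: 3.82
tool_pos: [0.4741, -0.0009, 0.1008]
tool_rot: [-2.004, -2.419, 0.003]
contact_force: [-4.6, -0.4, 5.1]
opening: 0.0095
grip_force: 41.0
t: 4.2
tool_pos: [0.4739, -0.0008, 0.1006]
tool_rot: [-1.787, -2.582, 0.003]
contact_force: [-4.6, -0.9, 5.6]
opening: 0.0093
grip_force: 41.6
cur tcp [ 0.4739 -0.0008  0.1006] yaw y 20.61 turn deg [-1.200e-01  1.000e-02  1.011e+01] frac [-0.004  0.     0.337] shift mm [-1.1  0.5 -0.4] frac [-0.0038  0.0015 -0.0012] q [-0.16 -0.2   2.08 -0.    1.26 -0.52] t 4.2
[-0.08549774  0.85378477  0.18328099]
```

```bash
python3 -m pendant '[0,0,-0.3,0,-0.004,0,0,0,0,-0.6,0,-0.004,0,0,0,0,-0.9,0,-0.004,0,0,0,0,-0.9,0,-0.004,0,0]' && python3 -m pendant '[0,0,-0.3,0,0,0,0,0,0,-0.6,0,0,0,0,0,0,-0.9,0,0,0,0,0,0,-0.9,0,0,0,0,0,0,-0.9,0,0,0,0]'; python3 -c "
from h import *
go([.4747,-.0017,.101],np.radians(10.5));print(telemetry.get_obs()['wrist_torque'])"
```

```text
t: 4.7
tool_pos: [0.4735, -0.0011, 0.1007]
tool_rot: [1.139, 2.927, -0.0]
contact_force: [-2.8, 0.2, 5.2]
opening: 0.0095
grip_force: 41.3
t: 5.32
tool_pos: [0.4734, -0.0013, 0.1007]
tool_rot: [-0.426, -3.112, 0.001]
contact_force: [-3.6, -1.1, 5.1]
opening: 0.0092
grip_force: 41.5
cur tcp [ 0.4734 -0.0013  0.1007] yaw y 74.42 turn deg [-5.000e-02  2.000e-02  6.392e+01] frac [-2.000e-03  1.000e-03  2.131e+00] shift mm [-1.4 -0.  -0.3] frac [-0.0047 -0.     -0.001 ] q [-0.16 -0.2   2.08 -0.    1.26 -1.46] t 5.325
[-0.11815505  0.60580951  0.13594793]
```

```bash
cat >> h.py <<'E'
def st():
    o=telemetry.get_obs();u=np.array([-.183,.983,0]);f=o['contact_force'];p=o['tool_pos']-[.4734,-.0013,.1007]
    R=cv2.Rodrigues(np.array(o['tool_rot']))[0]
    print('along',(p@u*1e3).round(2),'lat',(p@[.983,.183,0]*1e3).round(2),'f_u',(f@u).round(2),'f_lat',(f@[.983,.183,0]).round(2),'fz',f[2].round(2),'u in tool/300 per mm',(u@R/300).round(5),'t',o['t'])
E
python3 -m pendant '[0,0,0,0.008,0.016,0,0,0,0,0,0.0147,0.03,0,0,0,0,0,0.022,0.045,0,0,0,0,0,0.0293,0.06,0,0,0,0,0,0.0367,0.0748,0,0,0,0,0,0.0367,0.0748,0,0,0,0,0,0.0367,0.0748,0,0]' ; python3 -c "
from h import *
st()"
```

```text
t: 6.2
tool_pos: [0.4686, 0.0236, 0.1006]
tool_rot: [-0.425, -3.112, 0.0]
contact_force: [-4.4, -0.6, 6.6]
opening: 0.0094
grip_force: 41.5
along 25.35 lat -0.15 f_u 0.21 f_lat -4.42 fz 6.6 u in tool/300 per mm [ 0.00147  0.00299 -0.     ] t 6.2
```

```bash
python3 - <<'E'
from h import *
b=grab('top')
B=cv2.resize(b['image'][200:290,190:320],None,fx=6,fy=6,interpolation=cv2.INTER_CUBIC)
cv2.imwrite('pics/c4.png',B[:,:,::-1]); st()
E
```

```text
along 25.32 lat -0.15 f_u 0.57 f_lat -4.44 fz 6.37 u in tool/300 per mm [ 0.00147  0.00299 -0.     ] t 6.25
```

View pics/c4.png

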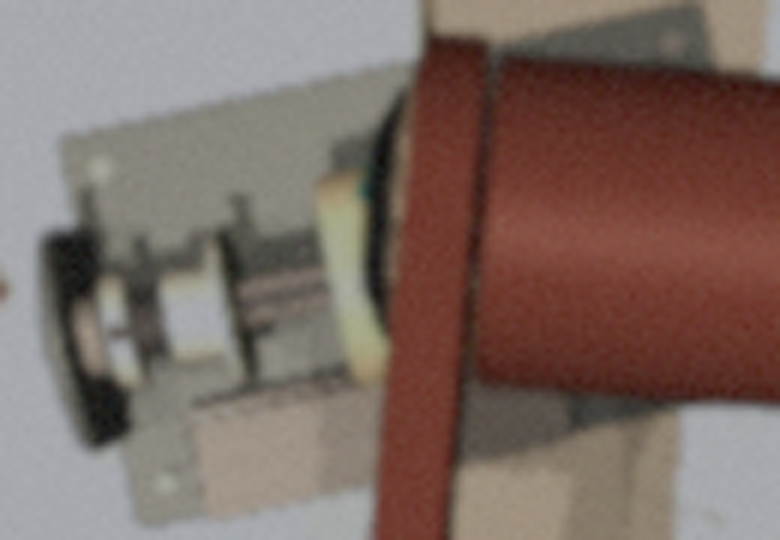

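The roll's left edge is near (338,285) and the cheek's face near (240,300), so the gap is still clearly open.

```bash
python3 - <<'E'
from h import *
b=grab('top');u=np.array([-.183,.983]);c=np.array([.4568,.0939])
for n,uv,z in(('rollL',(338,285),.113),('cheek',(240,300),.103)):
    X=onz(b,[np.array(uv)/6+[190,200]],z)[0];print(n,(X[:2]-c)@u,(X[:2]-c)@[.983,.183])
E
```

```text
rollL 0.02349096256254552 -0.0014993827091583003
cheek 0.05795231506551559 0.0003852436969124881
```

```bash
python3 -m pendant '[0,0,0,0.0073,0.015,0,0,0,0,0,0.0147,0.03,0,0,0,0,0,0.022,0.045,0,0,0,0,0,0.0293,0.06,0,0,0,0,0,0.0367,0.0748,0,0,0,0,0,0.0367,0.0748,0,0]' ; python3 -c "
from h import *
st()"
```

```text
t: 7.05
tool_pos: [0.4639, 0.0482, 0.1007]
tool_rot: [-0.425, -3.112, 0.001]
contact_force: [-4.4, -0.6, 5.6]
opening: 0.0094
grip_force: 41.4
along 50.39 lat -0.26 f_u 0.23 f_lat -4.47 fz 5.64 u in tool/300 per mm [ 0.00147  0.00299 -0.     ] t 7.05
```

```bash
python3 -m pendant '[0,0,0,0.0029,0.006,0,0,0,0,0,0.0044,0.009,0,0,0,0,0,0.0059,0.012,0,0]' ; python3 -c "
from h import *
st()"
```

```text
t: 7.42
tool_pos: [0.4633, 0.0516, 0.1007]
tool_rot: [-0.426, -3.112, 0.002]
contact_force: [-2.8, -2.7, 5.8]
opening: 0.0093
grip_force: 41.6
along 53.84 lat -0.27 f_u -2.14 f_lat -3.26 fz 5.75 u in tool/300 per mm [ 0.00147  0.00299 -0.     ] t 7.425
```

```bash
python3 -m pendant '[0,0,0,0,0,0,0,0,0,0,0,0,0,0]' >/dev/null; python3 -c "
from h import *
st()"; python3 -m pendant '[0,0,0,0.0015,0.003,0,0,0,0,0,0.0029,0.006,0,0,0,0,0,0.0029,0.006,0,0]' >/dev/null; python3 -c "
from h import *
st()"
```

```text
along 53.94 lat -0.29 f_u -1.77 f_lat -4.63 fz 5.86 u in tool/300 per mm [ 0.00147  0.00299 -0.     ] t 7.675
along 55.9 lat -0.29 f_u -1.14 f_lat -4.37 fz 5.72 u in tool/300 per mm [ 0.00147  0.00299 -0.     ] t 8.05
```

```bash
python3 -m pendant '[0,0,0,0.0015,0.003,0,0,0,0,0,0.0029,0.006,0,0,0,0,0,0.0029,0.006,0,0]' >/dev/null; python3 -c "
from h import *
st()"; python3 -m pendant '[0,0,0,0.0015,0.003,0,0,0,0,0,0.0015,0.003,0,0,0,0,0,0.0015,0.003,0,0]' >/dev/null; python3 -c "
from h import *
st()"
```

```text
along 57.94 lat -0.31 f_u -1.41 f_lat -3.98 fz 6.26 u in tool/300 per mm [ 0.00147  0.00299 -0.     ] t 8.425
along 58.93 lat -0.29 f_u -2.0 f_lat -4.06 fz 6.54 u in tool/300 per mm [ 0.00147  0.00299 -0.     ] t 8.8
```

```bash
python3 -m pendant '[0,0,0,0.0015,0.003,0,0,0,0,0,0.0015,0.003,0,0,0,0,0,0.0015,0.003,0,0]' >/dev/null; python3 -c "
from h import *
st()"; python3 -m pendant '[0,0,0,0.0015,0.003,0,0,0,0,0,0.0015,0.003,0,0,0,0,0,0.0015,0.003,0,0]' >/dev/null; python3 -c "
from h import *
st()"
```

```text
along 59.9 lat -0.3 f_u -1.41 f_lat -4.25 fz 4.43 u in tool/300 per mm [ 0.00147  0.00299 -0.     ] t 9.175
along 60.9 lat -0.32 f_u -2.33 f_lat -4.46 fz 6.18 u in tool/300 per mm [ 0.00147  0.00299 -0.     ] t 9.55
```

```bash
python3 -m pendant '[0,0,0,0.0015,0.003,0,0,0,0,0,0.0015,0.003,0,0,0,0,0,0.0015,0.003,0,0]' >/dev/null; python3 -c "
from h import *
st()"; python3 -m pendant '[0,0,0,0.0015,0.003,0,0,0,0,0,0.0015,0.003,0,0,0,0,0,0.0015,0.003,0,0]' >/dev/null; python3 -c "
from h import *
st()"
```

```text
along 61.63 lat -0.33 f_u -2.27 f_lat -4.74 fz 5.0 u in tool/300 per mm [ 1.47e-03  2.99e-03 -1.00e-05] t 9.925
along 62.32 lat -0.31 f_u -3.64 f_lat -4.34 fz 6.34 u in tool/300 per mm [ 1.47e-03  2.99e-03 -1.00e-05] t 10.3
```

```bash
python3 -m pendant '[0,0,0,0.0015,0.003,0,0,0,0,0,0.0015,0.003,0,0,0,0,0,0.0015,0.003,0,0]' >/dev/null; python3 -c "
from h import *
st()"; python3 -m pendant '[0,0,0,0.0015,0.003,0,0,0,0,0,0.0015,0.003,0,0,0,0,0,0.0015,0.003,0,0]' >/dev/null; python3 -c "
from h import *
st()"
```

```text
along 63.02 lat -0.34 f_u -5.71 f_lat -4.58 fz 5.75 u in tool/300 per mm [ 1.47e-03  2.99e-03 -1.00e-05] t 10.675
along 63.72 lat -0.35 f_u -5.36 f_lat -4.33 fz 5.99 u in tool/300 per mm [ 1.47e-03  2.99e-03 -1.00e-05] t 11.05
```

```bash
python3 -m pendant '[0,0,0,0.0015,0.003,0,0,0,0,0,0.0015,0.003,0,0,0,0,0,0.0015,0.003,0,0]' >/dev/null; for i in 1 2 3; do python3 -c "
from h import *
st()"; python3 -m pendant '[0,0,0,0,0,0,0]' >/dev/null; done
```

```text
along 64.39 lat -0.33 f_u -7.76 f_lat -4.63 fz 5.82 u in tool/300 per mm [ 1.47e-03  2.99e-03 -2.00e-05] t 11.425
along 64.4 lat -0.36 f_u -7.11 f_lat -4.26 fz 5.34 u in tool/300 per mm [ 1.47e-03  2.99e-03 -2.00e-05] t 11.55
along 64.39 lat -0.34 f_u -7.63 f_lat -4.55 fz 5.63 u in tool/300 per mm [ 1.47e-03  2.99e-03 -2.00e-05] t 11.675
```

```bash
python3 -m pendant '[0,0,0.3,0,0,0,0,0,0,0.6,0,0,0,0,0,0,0.6,0,0,0,0]' >/dev/null; python3 -c "
from h import *
st()"; python3 -m pendant '[0,0,0,0,0,0,0]' >/dev/null;python3 -c "
from h import *
st()"
```

```text
along 64.57 lat -0.17 f_u -6.84 f_lat -4.0 fz 4.57 u in tool/300 per mm [ 2.32e-03  2.39e-03 -1.00e-05] t 12.175
along 64.56 lat -0.16 f_u -5.86 f_lat -3.89 fz 5.36 u in tool/300 per mm [ 2.32e-03  2.39e-03 -1.00e-05] t 12.3
```

```bash
python3 -m pendant '[0,0,0,0.0014,0.0014,0,0,0,0,0,0.0014,0.0014,0,0]' >/dev/null; python3 -c "
from h import *
st()"; python3 -m pendant '[0,0,0.3,0,0,0,0,0,0,0.6,0,0,0,0,0,0,0.6,0,0,0,0,0,0,0.6,0,0,0,0]' >/dev/null;python3 -c "
from h import *
st()"
```

```text
along 64.8 lat -0.14 f_u -7.25 f_lat -3.76 fz 5.73 u in tool/300 per mm [ 2.32e-03  2.39e-03 -2.00e-05] t 12.55
along 64.95 lat -0.09 f_u -6.48 f_lat -3.01 fz 4.11 u in tool/300 per mm [ 2.95e-03  1.56e-03 -2.00e-05] t 13.05
```

```bash
python3 -m pendant '[0,0,0.3,0,0,0,0,0,0,0.6,0,0,0,0,0,0,0.9,0,0,0,0,0,0,0.95,0,0,0,0,0,0,0.95,0,0,0,0]' >/dev/null; python3 -c "
from h import *
st();o=telemetry.get_obs();print(o['wrist_torque']);go(o['tool_pos'],np.radians(10.5))"; python3 -m pendant '[0,0,0.15,0,0,0,0,0,0,0.15,0,0,0,0,0,0,0.15,0,0,0,0]' >/dev/null;python3 -c "
from h import *
st();o=telemetry.get_obs();print(o['wrist_torque']);go(o['tool_pos'],np.radians(10.5))"
```

```text
along 65.19 lat 0.17 f_u -6.29 f_lat -2.4 fz 3.93 u in tool/300 per mm [ 3.33e-03 -4.00e-05 -1.00e-05] t 13.675
[-1.15036269  0.27630852 -0.08587135]
cur tcp [0.4616 0.0628 0.1007] yaw y 9.91 turn deg [ 0.05  0.25 -0.59] frac [ 0.002  0.008 -0.02 ] shift mm [0. 0. 0.] frac [0. 0. 0.] q [-0.02 -0.22  2.1  -0.    1.27 -0.19] t 13.675
along 65.12 lat 0.3 f_u -7.22 f_lat -2.11 fz 3.53 u in tool/300 per mm [ 3.32e-03 -3.00e-04 -1.00e-05] t 14.05
[-1.12563787  0.01439374 -0.19216149]
cur tcp [0.4618 0.0628 0.1007] yaw y 5.38 turn deg [ 0.08  0.25 -5.12] frac [ 0.003  0.008 -0.171] shift mm [0. 0. 0.] frac [0. 0. 0.] q [-0.02 -0.22  2.1  -0.    1.26 -0.11] t 14.05
```

```bash
python3 -m pendant '[0,0,0,0,0,0,0.45,0,0,0,0,0,0,0.45,0,0,0,0,0,0,0.45,0,0,0,0,0,0,0.45]' && python3 -m pendant '[0,0,0,0,0,-0.1,0.45,0,0,0,0,0,-0.25,0.45,0,0,0,0,0,-0.4,0.45,0,0,0,0,0,-0.4,0.45]' && python3 -m pendant '[0,0,0,-0.5,-0.5,0,0.45,0,0,0,-0.5,-0.5,0,0.45,0,0,0,-0.5,-0.5,0,0.45,0,0,0,-0.5,-0.5,0,0.45,0,0,0,-0.5,-0.5,0,0.45]' && python3 - <<'E'
from h import *
b=grab('top');a=grab('side')
B=cv2.resize(b['image'][200:290,190:320],None,fx=6,fy=6,interpolation=cv2.INTER_CUBIC)
cv2.imwrite('pics/c5.png',B[:,:,::-1])
A=cv2.resize(a['image'][150:250,160:290],None,fx=4.4,fy=4.4,interpolation=cv2.INTER_CUBIC)
cv2.imwrite('pics/c6.png',A[:,:,::-1])
E
```

```text
t: 14.55
tool_pos: [0.4609, 0.0646, 0.0998]
tool_rot: [-2.111, -2.326, -0.0]
contact_force: [0.0, -0.3, 0.5]
opening: 0.0382
grip_force: 0.0
t: 15.05
tool_pos: [0.4634, 0.0645, 0.2249]
tool_rot: [2.107, 2.322, 0.009]
contact_force: [0.6, 0.4, -0.7]
opening: 0.0379
grip_force: 0.0
t: 15.68
tool_pos: [0.3253, -0.1001, 0.2188]
tool_rot: [-2.115, -2.322, -0.0]
contact_force: [0.4, 0.8, -0.5]
opening: 0.038
grip_force: 0.0
```

View pics/c5.png

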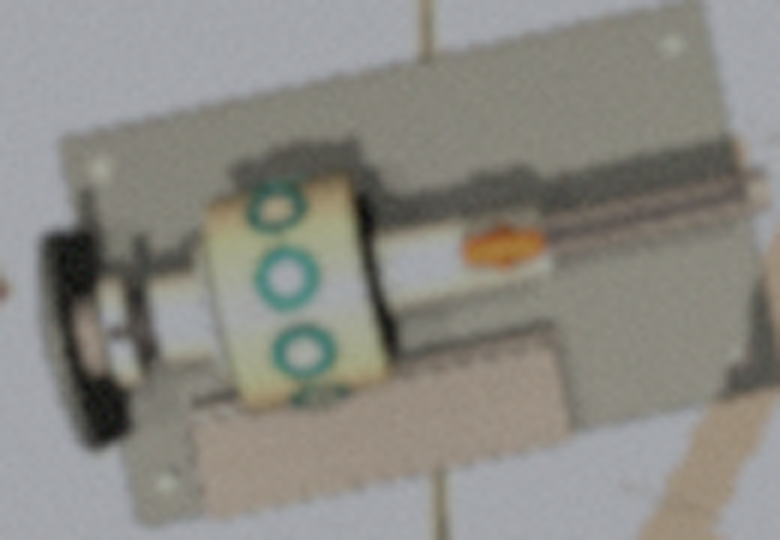

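View pics/c6.png

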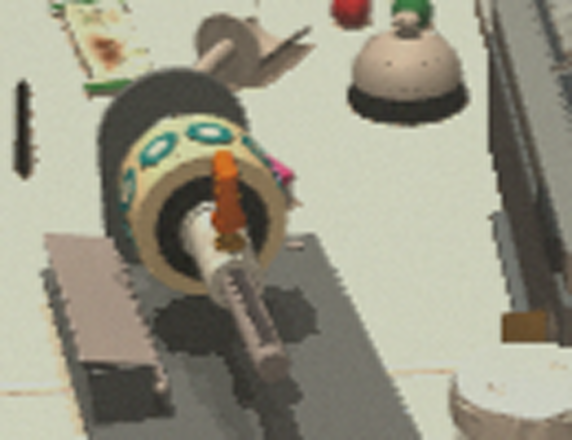

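The roll sits against the cheek with the collar disc touching it. The wing at (504,245) has turned slightly clockwise of the shaft line, so the screw is tight, and the gripper is clear. I'm handing it in.

```bash
python3 -c "
from station import ctrl
print(ctrl.finish_job())"
```

```text
the job is handed in; nothing more can be done
None
```

The job is handed in: the collar holds the roll against the brake cheek with an estimated 6 N (from wrist-force readings), the screw is done up tight, the gripper is clear and it took about 16 s; no verdict came back.

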